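# Turn the cactus stand to bring the square pot to the front

## Task

Turn the round cactus stand by pushing with a fingertip against the pegs on its rim, until the square pot stands at the front, its middle in line with the flat metal arrow that sticks out from under the stand, and leave it at rest there. Turn it gently so that all four cacti stay standing in their places on it; do not take a peg between the fingers, do not touch or lift any pot, and leave everything else on the bench where it is.

Things in the scene. Friction and masses are not known exactly. Their poses are not given: they have to be found in the camera images.
- stand: The turntable's fixed dark-steel base. Origin: on the turning axis, at bench level (z = 0); z up. Its own -x is the front: a flat pale-metal arrow, head 70 mm wide, 6 mm high, lies along it, showing 162 to 242 mm off the axis. On the base turns a round dark wooden disc (grey inlay), 324 mm across, top at z = 40 mm, underside at 22 mm, with six pegs near its edge.
- turntable (a joint): Turning angle of the disc on the base, rad, growing counter-clockwise seen from above; turns either way, no stop within a turn. Bearing friction about 0.15 N m (about 1 N at a peg): it hardly coasts and stays where it is left. All four pots stand loose on the disc and ride round with it.
- peg0 (a point): Centre of the top end of rim peg 0: an upright round wooden peg, 12 mm across, standing 40 mm above the disc (peg top 80 mm above the bench), 150 mm from the turning axis; six alike, 60 degrees apart; firmly fixed to the disc and turning with it.
- peg1 (a point): Centre of the top end of rim peg 1: an upright round wooden peg, 12 mm across, standing 40 mm above the disc (peg top 80 mm above the bench), 150 mm from the turning axis; six alike, 60 degrees apart; firmly fixed to the disc and turning with it.
- peg2 (a point): Centre of the top end of rim peg 2: an upright round wooden peg, 12 mm across, standing 40 mm above the disc (peg top 80 mm above the bench), 150 mm from the turning axis; six alike, 60 degrees apart; firmly fixed to the disc and turning with it.
- peg3 (a point): Centre of the top end of rim peg 3: an upright round wooden peg, 12 mm across, standing 40 mm above the disc (peg top 80 mm above the bench), 150 mm from the turning axis; six alike, 60 degrees apart; firmly fixed to the disc and turning with it.
- peg4 (a point): Centre of the top end of rim peg 4: an upright round wooden peg, 12 mm across, standing 40 mm above the disc (peg top 80 mm above the bench), 150 mm from the turning axis; six alike, 60 degrees apart; firmly fixed to the disc and turning with it.
- peg5 (a point): Centre of the top end of rim peg 5: an upright round wooden peg, 12 mm across, standing 40 mm above the disc (peg top 80 mm above the bench), 150 mm from the turning axis; six alike, 60 degrees apart; firmly fixed to the disc and turning with it.
- square_pot: The only square pot: terracotta, 54 x 54 mm, 45 mm high, with a small ball cactus, 66 mm high in all. Stands loose on the disc, its centre 68 to 92 mm from the turning axis. Origin: centre of its underside; z up; x and y square to its sides.
- tall_pot: Round terracotta pot, 58 mm across, 46 mm high, with a larger ball cactus, 75 mm high in all; loose on the disc, 68 to 92 mm from the axis. Origin: centre of its underside.
- belly_pot: Round-bellied white pot, 58 mm across, 42 mm high, with a small spiky rosette, 65 mm high in all; loose on the disc, 68 to 92 mm from the axis. Origin: centre of its underside.
- low_pot: Low round white pot, 58 mm across, 34 mm high, with two column cacti, 64 mm high in all; loose on the disc, 68 to 92 mm from the axis. Origin: centre of its underside.
- empty_pot: Bystander: small empty round terracotta pot, 64 mm across, 55 mm high, on the bench beside the turntable, on the robot's left (225 to 250 mm from the axis). Origin: centre of its underside.
- saucer: Bystander: round terracotta saucer, 84 mm across, 14 mm high, on the bench beside the turntable, on the robot's right (230 to 255 mm from the axis). Origin: centre of its underside.
- watering_can: Bystander: steel watering can, body 110 mm across and 98 mm high, spout to 120 mm high and 145 mm out along its +x, handle 100 mm out along -x; on the bench to the robot's left. Origin: centre of its underside.
- trowel: Bystander: hand trowel lying on the bench to the robot's right, about 285 mm long along its x (blade to +x), 25 mm high. Origin: at its neck, at bench level.

How it is judged:
On the way:
1. a finger pushes the turntable round (contact force between the fingers and stand above 0.3 N and (velocity of joint turntable above 0.03 rad/s or velocity of joint turntable below -0.03 rad/s)), for 0.05 s.
At the end, for the whole second after the job is handed in: The middle of the square pot is within 14 mm of the arrow's centre line, on the arrow's side of the axis (about 10 degrees either way); the disc is at rest; all four pots stand upright on the disc, none further than 108 mm from the axis; the other bench things are within 15 mm of their starts (y of square_pot in the frame of stand between -0.014 and 0.014 m and x of square_pot in the frame of stand below -0.05 m and velocity of joint turntable between -0.05 and 0.05 rad/s and height (world z) of square_pot between 0.035 and 0.046 m and angle between each of square_pot, tall_pot, belly_pot, low_pot's own z axis and vertical below 0.1 rad and horizontal distance between each of square_pot, tall_pot, belly_pot, low_pot and stand below 0.108 m and height (world z) of tall_pot between 0.035 and 0.046 m and height (world z) of belly_pot between 0.035 and 0.046 m and height (world z) of low_pot between 0.035 and 0.046 m and distance of each of empty_pot, saucer, watering_can, trowel from where it was at the start of the episode below 0.015 m); the robot touches nothing.
It fails at once if a pot or its plant is touched by the robot (contact force between any of the fingers, the arm and square_pot above 0.3 N or contact force between any of the fingers, the arm and tall_pot above 0.3 N or contact force between any of the fingers, the arm and belly_pot above 0.3 N or contact force between any of the fingers, the arm and low_pot above 0.3 N).
It fails at once if a pot is lifted more than 15 mm, tipped or slides outwards from its place on the disc (height (world z) of any of square_pot, tall_pot, belly_pot, low_pot above 0.055 m or height (world z) of any of square_pot, tall_pot, belly_pot, low_pot below 0.03 m or angle between any of square_pot, tall_pot, belly_pot, low_pot's own z axis and vertical above 0.3 rad or horizontal distance between any of square_pot, tall_pot, belly_pot, low_pot and stand above 0.108 m).
It fails at once if a peg is taken between the fingers ((horizontal distance between the grasp point and peg0 below 0.008 m and height (world z) of the grasp point below 0.09 m) or (horizontal distance between the grasp point and peg1 below 0.008 m and height (world z) of the grasp point below 0.09 m) or (horizontal distance between the grasp point and peg2 below 0.008 m and height (world z) of the grasp point below 0.09 m) or (horizontal distance between the grasp point and peg3 below 0.008 m and height (world z) of the grasp point below 0.09 m) or (horizontal distance between the grasp point and peg4 below 0.008 m and height (world z) of the grasp point below 0.09 m) or (horizontal distance between the grasp point and peg5 below 0.008 m and height (world z) of the grasp point below 0.09 m)).
It fails at once if the disc is spun fast (over 2 rad/s) (velocity of joint turntable above 2 rad/s or velocity of joint turntable below -2 rad/s).
It fails at once if the empty pot, saucer, watering can or trowel is moved more than 15 mm (distance of any of empty_pot, saucer, watering_can, trowel from where it was at the start of the episode above 0.015 m).
It also fails if it takes over 51 s, if anything falls off the work surface, if the arm or the gripper's body presses on something with over 40 N, if the wrist force passes 120 N, or if a joint passes its speed limit or range.

## Robot

A 6-joint arm with a two-finger parallel gripper is mounted at the origin on the work surface. World frame = base frame: x ahead of the robot, y to its left, z up, the work surface at z = 0. Lengths are in m, angles in rad, forces in N, time in s.
With the tool pointing down it reaches from about 0.35 to 0.775 m from the base axis. Payload 5.5 kg.
Tool frame: the origin (TCP) lies midway between the tips of the shut fingers; the grasp point (between the pads) lies 19 mm behind it; z points along the fingers, y is the line along which they close (so a half turn about z gives the same grasp; the last joint's range is limited). The gripper opens to 85 mm and grips with 20 to 120 N. Pads are 22 mm wide; open, the fingers measure 114 mm over their backs; the gripper's body (76 mm by 85 mm) begins 54 mm behind the grasp point. The pads swing forward as they close: fully open they stand 13 mm farther back than shut.
Start: joints at [1, 0.313, 0.046, 1.304, 0, 1.431], TCP at [0.24, 0.522, 0.231] pointing down, gripper open.
Joint ranges: [-2.76, 2.76], [-0.86, 1.69], [-1.03, 1.26], [-2.2, 2.34], [-1.47, 1.5], [-3.14, 3.14]. Speed limits (rad/s): [2.57, 2.57, 3.14, 3.14, 3.14, 3.14].

## Interface

Orientations are given as a 3x3 rotation matrix whose columns are the frame's x, y, z axes.
In Python, from cell import monitor, optics, workorder gives the robot as it stands.
- The arm moves only by the shell command python3 -m pendant 'ROWS' [FORCE]. ROWS is JSON, one flat list of numbers, 5 for each row, row after row: the shift along the tool's x, y, z in m, then the turn about the tool's z in rad, then the closure, from -1 (fully open) to 1 (shut). In form: [dx, dy, dz, twist, grip, dx, dy, dz, twist, grip, ...]. A call has 1 to 5 rows; each row shifts and turns the commanded pose from where the row before left it, along the tool's axes as they then stand; what a row does not reach is not made up. A row lasts 1/10 s, in which the tool goes at most 50 mm and 8.59 degrees, less where a joint would pass 70% of its speed; a pose out of reach is approached as far as the arm can. A call is refused whole if a number of a shift passes 0.05 or a number of a turn 0.15, either way. A call with a gripper value outside its range is refused whole. The fingers move at their own pace and stop on an object; FORCE is the grip in N (left out, the last holds). Time passes only in rows, so rows that do not move let the fingers close. It gives the time, the measured TCP pose, the force, the opening and the grip force at its end, in the units of the state.
- monitor.sense(): the state, without advancing time (a new reading comes with each control period).
- optics.read_camera(name): name is "scene" or "top"; returns a dict with "pixels" (480x640x3 uint8, red, green, blue), "depth" (480x640 float32, m along the optical axis (not along the pixel's ray), 0 where there is no reading), "vertical_fov" (degrees; the focal length in pixels is half the picture's height over the tangent of half this angle, whatever the lens; pixels are square), "cx", "cy" (the principal point, pixels), "rvec" (rotation vector, rad) and "tvec" (3), from world to camera coordinates, as OpenCV has them. Camera axes: x right, y down, z forward; pixel columns grow to the right and rows downward; lengths in m; the calibration is good to about 2 mm. A picture is of the moment at which its call begins.
- workorder.finish_job(): hands the job in; it is judged then, once.
The state is a dict: "clock": time; "joint_pos": joint angles; "joint_velocities": joint speeds; "joint_efforts": joint torques, N m; "position": TCP position; "tool_rot": TCP orientation; "force": force on the tool from outside, world axes, zero at the start; "wrist_torque": the same for the moment, N m; "opening": opening from 0.0 (shut) to 1.0 (fully open); "grasp_force": force on a finger pad.
Only numpy, scipy, OpenCV 4.12 (cv2) and the standard library are available. Lean on these libraries where they do the work, as an engineer would, in place of code of your own. Each camera call takes 0.05 s, during which the arm holds its last target. There are 200 camera calls.

## Working session

There is one attempt and no reset: what is moved stays moved. The work goes in short steps, Python scripts to look and compute and a shell command to move; the robot and the scene stay as the last step left them, time stands still between calls to the robot, and variables do not carry over. Pictures are saved under pics/ and viewed, at most 10 in all, crops included, and the job is handed in when it is done.

```bash
mkdir -p pics; cat > h.py <<'E'
import numpy as np,cv2
from cell import monitor,optics,workorder
def cam(n):
    c=optics.read_camera(n);c['f']=240/np.tan(np.radians(c['vertical_fov'])/2)
    c['R']=cv2.Rodrigues(np.array(c['rvec'],float))[0];c['t']=np.array(c['tvec'],float).ravel();return c
def ray(c,u,v,z):
    d=c['R'].T@np.array([(u-c['cx'])/c['f'],(v-c['cy'])/c['f'],1]);o=-c['R'].T@c['t']
    return o+d*(z-o[2])/d[2]
def proj(c,p):
    q=c['R']@np.array(p)+c['t'];return c['f']*q[:2]/q[2]+[c['cx'],c['cy']]
def save(c,n):cv2.imwrite('pics/'+n,c['pixels'][:,:,::-1])
def pts(c):
    v,u=np.mgrid[:480,:640];d=c['depth']
    P=np.stack([(u-c['cx'])/c['f']*d,(v-c['cy'])/c['f']*d,d],-1)-c['t']
    return P@c['R']
E
python3 - <<'E'
from h import *
for n in('top','scene'):
    c=cam(n);save(c,n+'0.png');print(n,c['f'],-c['R'].T@c['t'],c['R'].round(2).tolist())
s=monitor.sense();print(s['clock'],s['position'],s['tool_rot'],s['opening'])
E
```

```text
top 613.5261727690789 [0.23874271 0.01301545 1.6623177 ] [[-0.03, -1.0, 0.01], [-0.98, 0.03, -0.2], [0.2, -0.01, -0.98]]
scene 484.4441743020143 [ 1.38036469 -0.82273385  0.86581402] [[0.71, 0.7, 0.01], [0.4, -0.4, -0.82], [-0.57, 0.59, -0.57]]
0.1 [0.2398805  0.52208913 0.23050901] [[-9.08630274e-01  4.17600609e-01 -8.69165085e-04]
 [ 4.17601451e-01  9.08629315e-01 -1.34012190e-03]
 [ 2.30113154e-04 -1.58063993e-03 -9.99998724e-01]] 1.0041122469869537
```

View pics/top0.png

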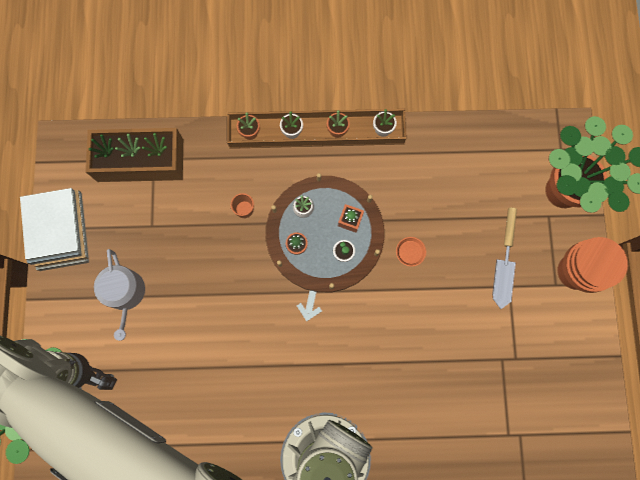

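View pics/scene0.png

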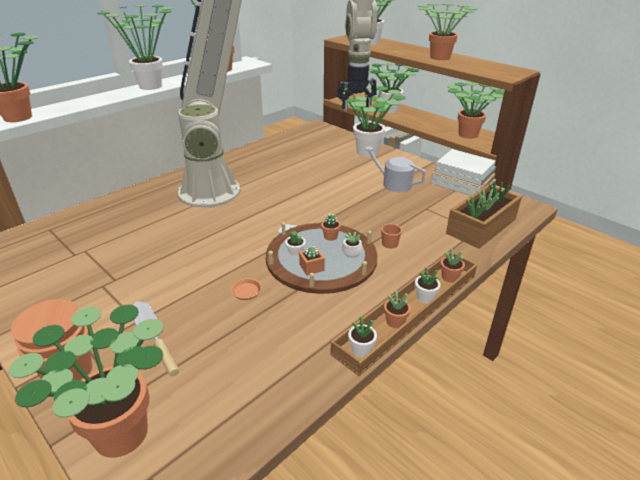

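The top view shows the disc at about (325,233), the square pot at (350,217), the arrow at (310,305), and tan pegs on the rim. The pot has to turn about -135° (clockwise). Next I measure it.

```bash
cat > m.py <<'E'
from h import *
from scipy.optimize import least_squares
def square(c,ctr):
    hsv=cv2.cvtColor(c['pixels'],cv2.COLOR_RGB2HSV);P=pts(c)
    m=(hsv[...,0]<12)&(hsv[...,1]>120)&(hsv[...,2]>120)&(np.hypot(P[...,0]-ctr[0],P[...,1]-ctr[1])<.13)&(P[...,2]>.06)
    n,l,s,ce=cv2.connectedComponentsWithStats(m.astype(np.uint8))
    out=[]
    for i in range(1,n):
        if s[i,4]>30:
            co=np.argwhere(l==i)[:,::-1].astype(np.float32);r=cv2.minAreaRect(co);h=cv2.convexHull(co.astype(np.int32))
            p=ray(c,*r[0],.085)[:2];d=p-ctr
            out.append((s[i,4],round(cv2.contourArea(h)/(r[1][0]*r[1][1]),2),np.round(r[0],1),np.hypot(*d).round(3),np.degrees(np.arctan2(d[1],d[0])).round(1)))
    return out
def pegs(c,ctr,a0=None):
    px=c['pixels'].astype(int);P=pts(c);r=np.hypot(P[...,0]-ctr[0],P[...,1]-ctr[1])
    v=px.sum(2);m=(r>.125)&(r<.19)&(v>390)&(px[...,0]-px[...,2]>25)&(P[...,2]>.05)
    n,l,s,ce=cv2.connectedComponentsWithStats(m.astype(np.uint8))
    return [(s[i,4],ce[i].round(1),ray(c,*ce[i],.08)[:2]) for i in range(1,n) if s[i,4]>3]
E
python3 - <<'E'
from m import *
c=cam('top');g=ray(c,325,233,.04)[:2];print(g)
pg=pegs(c,g)
for p in pg:
    d=p[2]-g;print(p,np.hypot(*d),np.degrees(np.arctan2(d[1],d[0])))
Q=np.array([p[2] for p in pg])
f=least_squares(lambda q:np.hypot(Q[:,0]-q[0],Q[:,1]-q[1])-.15,g,loss='soft_l1',f_scale=.003);ctr=f.x;print('ctr',ctr,f.fun)
d=Q-ctr;print(np.degrees(np.arctan2(d[:,1],d[:,0])).round(1))
for x in square(c,ctr):print(x)
# arrow: pale pixels 165..242mm from axis, front
px=c['pixels'].astype(int);P=pts(c);r=np.hypot(P[...,0]-ctr[0],P[...,1]-ctr[1])
m=(r>.165)&(r<.245)&(P[...,0]<ctr[0]-.1)&(px[...,2]>140)&(abs(px[...,0]-px[...,2])<40)
uv=np.argwhere(m)[:,::-1];W=np.array([ray(c,u,v,.006)[:2] for u,v in uv])-ctr
print(len(W),'arrow ang',np.degrees(np.arctan2(*W.mean(0)[::-1])))
rr=np.hypot(*W.T);
for a,b in((.165,.185),(.185,.2),(.2,.22),(.22,.245)):
    k=(rr>a)&(rr<b);print(k.sum(),np.degrees(np.arctan2(*W[k].mean(0)[::-1])) if k.any() else 0)
E
```

```text
[ 0.58793177 -0.01530626]
(np.int32(13), array([318.4, 174.6]), array([ 0.74036774, -0.00154026])) 0.15305629473727722 5.16019962272167
(np.int32(13), array([369.6, 196.4]), array([ 0.67611523, -0.13670626])) 0.15004760410684181 -54.00580741812097
(np.int32(13), array([272.4, 206.6]), array([0.65486543, 0.12319031])) 0.1538226729555841 64.20610061037353
(np.int32(10), array([376.9, 251.2]), array([ 0.5268102 , -0.14930926])) 0.1472842479183274 -114.51871951725084
(np.int32(11), array([278.4, 262.1]), array([0.50492769, 0.109451  ])) 0.14984675330195113 123.63679940957486
(np.int32(12), array([331. , 284.8]), array([ 0.44141997, -0.02612615])) 0.14691077761575605 -175.7763744789015
ctr [ 0.59093978 -0.01321868] [-1.16378963e-04  1.34651664e-05  6.44945387e-04  4.43510973e-04
 -1.80344842e-04  7.59070406e-05]
[   4.5  -55.4   64.9 -115.2  125.  -175.1]
(np.int32(164), 0.97, array([350.8, 216.3]), np.float64(0.077), np.float64(-66.7))
(np.int32(106), 0.84, array([296., 243.]), np.float64(0.084), np.float64(116.4))
307 arrow ang 166.8669271134685
52 166.9131563202141
40 166.4208607231296
144 166.93335303244805
70 166.92029560456567
```

```bash
python3 -m pendant '[-0.02,-0.011,0,0,1,-0.038,-0.021,0,0,1,-0.038,-0.021,0,0,1,-0.038,-0.021,0,0,1,-0.038,-0.021,0,0,1]' 30
python3 -m pendant '[-0.038,-0.021,0,0,1,-0.038,-0.021,0,0,1,-0.038,-0.021,0,0,1,-0.038,-0.021,0,0,1,-0.038,-0.021,0,0,1]'
python3 -m pendant '[-0.038,-0.021,0,0,1,-0.038,-0.021,0,0,1,-0.038,-0.021,0,0,1,-0.038,-0.021,0,0,1,-0.038,-0.021,0,0,1]'
```

```text
clock: 0.65
position: [0.3573, 0.3629, 0.2311]
tool_rot: [[-0.909, 0.417, -0.0], [0.417, 0.909, -0.0], [0.0, -0.0, -1.0]]
force: [1.0, 0.1, 0.6]
opening: 0.139
grasp_force: 0.0
clock: 1.15
position: [0.4862, 0.188, 0.2312]
tool_rot: [[-0.909, 0.418, -0.0], [0.418, 0.909, 0.0], [0.0, 0.0, -1.0]]
force: [0.4, 0.3, 0.1]
opening: -0.003
grasp_force: 0.0
clock: 1.65
position: [0.615, 0.0132, 0.2309]
tool_rot: [[-0.909, 0.418, -0.001], [0.418, 0.909, 0.0], [0.001, 0.0, -1.0]]
force: [-0.2, 0.4, -0.2]
opening: 0.005
grasp_force: 0.0
```

```bash
python3 -m pendant '[-0.034,-0.0185,0,0,1,-0.034,-0.0185,0,0,1,-0.034,-0.0185,0,0,1,-0.034,-0.0185,0,0.12,1,0,0,0,0.04,1]'
python3 -m pendant '[0,0,0.03,0,1,0,0,0.02,0,1,0,0,0,0,1]'
python3 - <<'E'
from h import *
s=monitor.sense();print(s['joint_pos'],s['position'])
c=cam('scene');im=c['pixels'][130:330,200:480,::-1];cv2.imwrite('pics/a.png',cv2.resize(im,None,fx=2.8,fy=2.8,interpolation=2))
E
```

```text
clock: 2.15
position: [0.7087, -0.1139, 0.2282]
tool_rot: [[-0.826, 0.564, -0.002], [0.564, 0.826, -0.001], [0.001, -0.001, -1.0]]
force: [0.2, -0.4, -0.6]
opening: -0.001
grasp_force: 0.0
clock: 2.45
position: [0.7049, -0.1088, 0.1768]
tool_rot: [[-0.83, 0.557, -0.007], [0.557, 0.83, 0.002], [0.007, -0.002, -1.0]]
force: [0.9, -0.1, -0.3]
opening: 0.001
grasp_force: 0.0
[-2.65608695e-01  6.18257340e-01  3.90710347e-01  1.35076495e+00
  7.14710217e-05  3.25489668e-01] [ 0.70485952 -0.10881774  0.17682111]
```

View pics/a.png

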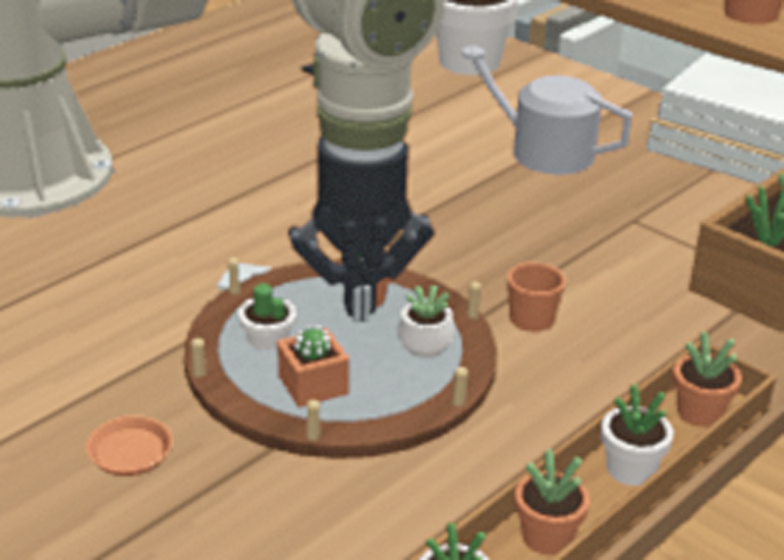

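```bash
python3 -m pendant '[-0.004,0,0.03,0,1,0,0,0.03,0,1,0,0,0.03,0,1,0,0,0.025,0,1,0,0,0,0,1]'
python3 -m pendant '[0.0002,-0.0076,0,0.05,1,0,0,0,0,1]'
```

```text
clock: 3.0
position: [0.7083, -0.1107, 0.0635]
tool_rot: [[-0.831, 0.557, -0.005], [0.557, 0.831, 0.002], [0.005, -0.002, -1.0]]
force: [-0.3, 0.2, -0.4]
opening: -0.002
grasp_force: 0.0
clock: 3.2
position: [0.707, -0.1184, 0.0689]
tool_rot: [[-0.801, 0.598, 0.003], [0.598, 0.801, -0.001], [-0.003, 0.001, -1.0]]
force: [-0.2, -0.2, -0.5]
opening: 0.001
grasp_force: 0.0
```

```bash
python3 -m pendant '[0,0,0,0,1,0,0,0,0,1,0,0,0,0,1]'
```

```text
clock: 3.5
position: [0.7065, -0.1175, 0.0672]
tool_rot: [[-0.802, 0.597, 0.001], [0.597, 0.802, -0.0], [-0.001, 0.001, -1.0]]
force: [0.2, -0.6, 1.1]
opening: 0.002
grasp_force: 0.0
```

```bash
python3 -m pendant '[0.001,-0.0046,0.005,0.03,1,0.0001,-0.0046,0,0.03,1,0.0001,-0.0046,0,0.03,1,0.0001,-0.0046,0,0.03,1,0.0001,-0.0046,0,0.03,1]'
python3 -m pendant '[0.0001,-0.0046,0,0.03,1,0.0001,-0.0046,0,0.03,1,0.0001,-0.0046,0,0.03,1,0.0001,-0.0046,0,0.03,1,0.0001,-0.0046,0,0.03,1]'
python3 - <<'E'
from m import *
C=np.array([.591,-.0132]);s=monitor.sense();d=np.array(s['position'][:2])-C
print('tip r,phi',np.hypot(*d),np.degrees(np.arctan2(*d[::-1])),s['joint_pos'])
c=cam('top')
for x in square(c,C):print(x)
for p in pegs(c,C):
    e=p[2]-C;print(p[0],np.hypot(*e).round(3),np.degrees(np.arctan2(*e[::-1])).round(1))
E
```

```text
clock: 4.0
position: [0.6898, -0.1344, 0.0613]
tool_rot: [[-0.701, 0.713, 0.0], [0.713, 0.701, 0.001], [0.0, 0.001, -1.0]]
force: [1.1, 1.6, -0.5]
opening: -0.002
grasp_force: 0.5
clock: 4.5
position: [0.6722, -0.1494, 0.0614]
tool_rot: [[-0.587, 0.81, 0.0], [0.81, 0.587, -0.0], [-0.0, 0.0, -1.0]]
force: [1.5, 0.3, 1.0]
opening: 0.001
grasp_force: 0.4
tip r,phi 0.15859112698165218 -59.191559789158354 [-3.35161962e-01  6.17599320e-01  1.01252767e-01  1.05410972e+00
  4.02614561e-05  6.08213281e-01]
(np.int32(110), 0.8, array([294. , 237.5]), np.float64(0.084), np.float64(105.7))
184 0.332 -28.2
1122 0.321 -41.3
12 0.15 -6.0
5 0.244 -53.8
12 0.22 -59.9
11 0.15 54.2
2120 0.095 -108.1
10 0.15 114.5
```

```bash
python3 -m pendant '[0.0015,-0.006,0,0.04,1,0.0016,-0.0077,0,0.05,1,0.0016,-0.0077,0,0.05,1,0.0016,-0.0077,0,0.05,1,0.0016,-0.0077,0,0.05,1]'
python3 -m pendant '[0.0008,-0.0077,0,0.05,1,0.0008,-0.0077,0,0.05,1,0.0008,-0.0077,0,0.05,1,0.0008,-0.0077,0,0.05,1,0.0008,-0.0077,0,0.05,1]'
cat > st.py <<'E'
from m import *
C=np.array([.591,-.0132]);s=monitor.sense();d=np.array(s['position'][:2])-C;R=np.array(s['tool_rot'])
f=np.degrees(np.arctan2(*d[::-1]));y=np.degrees(np.arctan2(R[1,1],R[0,1]))
print('tip r,phi,z',np.hypot(*d).round(4),f.round(1),s['position'][2],'yaw-off',(y-f-90),'j6',s['joint_pos'][5],s['clock'],s['force'])
c=cam('top')
for x in square(c,C):print(x)
for p in pegs(c,C):
    e=p[2]-C
    if .14<np.hypot(*e)<.16 and p[0]<25:print(p[0],np.hypot(*e).round(3),np.degrees(np.arctan2(*e[::-1])).round(1))
E
python3 st.py
```

```text
clock: 5.05
position: [0.6369, -0.1617, 0.0616]
tool_rot: [[-0.378, 0.926, 0.001], [0.926, 0.378, -0.001], [-0.001, 0.001, -1.0]]
force: [1.6, -1.7, -0.2]
opening: 0.0
grasp_force: 0.5
clock: 5.55
position: [0.5988, -0.1686, 0.0616]
tool_rot: [[-0.137, 0.991, 0.001], [0.991, 0.137, -0.001], [-0.001, 0.001, -1.0]]
force: [1.9, -0.3, -0.0]
opening: 0.001
grasp_force: 0.6
tip r,phi,z 0.1556 -87.1 0.06155885491182618 yaw-off 4.977523753916017 j6 1.030199883577004 5.55 [ 1.93374143 -0.32195873 -0.02890917]
(np.int32(103), 0.82, array([293., 222.]), np.float64(0.084), np.float64(76.9))
(np.int32(56), 0.61, array([343.7, 232.1]), np.float64(0.052), np.float64(-103.1))
12 0.149 26.0
12 0.15 -34.4
11 0.149 86.0
13 0.15 146.2
```

```bash
python3 -m pendant '[0.001,-0.0077,0,0.05,1,0.001,-0.0077,0,0.05,1,0.001,-0.0077,0,0.05,1,0.001,-0.0077,0,0.05,1,0.001,-0.0077,0,0.05,1]'
python3 -m pendant '[0.001,-0.0077,0,0.05,1,0.001,-0.0077,0,0.05,1,0.001,-0.0077,0,0.05,1,0.001,-0.0077,0,0.05,1,0.001,-0.0077,0,0.05,1]'
python3 -m pendant '[0.001,-0.0077,0,0.05,1,0.001,-0.0077,0,0.05,1,0.001,-0.0077,0,0.05,1,0.001,-0.0077,0,0.05,1,0.001,-0.0077,0,0.05,1]'
python3 st.py
```

```text
clock: 6.1
position: [0.5605, -0.1653, 0.0616]
tool_rot: [[0.112, 0.994, 0.001], [0.994, -0.112, -0.001], [-0.001, 0.001, -1.0]]
force: [0.5, -1.7, -0.3]
opening: -0.003
grasp_force: 0.5
clock: 6.6
position: [0.5239, -0.1524, 0.0616]
tool_rot: [[0.354, 0.935, 0.001], [0.935, -0.354, -0.001], [-0.001, 0.001, -1.0]]
force: [1.0, -1.8, 0.8]
opening: 0.001
grasp_force: 0.5
clock: 7.1
position: [0.4917, -0.1308, 0.0616]
tool_rot: [[0.574, 0.819, 0.001], [0.819, -0.574, -0.001], [-0.001, 0.001, -1.0]]
force: [0.1, -0.8, -0.4]
opening: 0.004
grasp_force: 0.5
tip r,phi,z 0.1539 -130.2 0.06161727504424167 yaw-off 5.12296155170668 j6 1.7652852768799898 7.1 [ 0.13685731 -0.81886302 -0.37164166]
(np.int32(110), 0.82, array([307., 203.]), np.float64(0.083), np.float64(32.2))
(np.int32(137), 0.91, array([340.8, 252.4]), np.float64(0.077), np.float64(-148.0))
12 0.15 -18.3
12 0.149 42.4
11 0.15 102.5
10 0.149 -112.5
4 0.155 -120.5
12 0.15 162.4
```

```bash
python3 -m pendant '[0.001,-0.0077,0,0.05,1,0.001,-0.0077,0,0.05,1,0.001,-0.0077,0,0.05,1,0.001,-0.0077,0,0.05,1,0.001,-0.0077,0,0.05,1]'
python3 -m pendant '[0.001,-0.0077,0,0.05,1,0.001,-0.0077,0,0.05,1,0.001,-0.0077,0,0.05,1,0.001,-0.0062,0,0.04,1,0.0006,-0.0046,0,0.03,1]'
python3 -m pendant '[0.0005,-0.0046,0,0.03,1,0.0005,-0.0046,0,0.03,1,0.0005,-0.003,0,0.02,1,0.0003,-0.002,0,0.01,1,0,0,0,0,1]'
python3 st.py
```

```text
clock: 7.65
position: [0.466, -0.1019, 0.0616]
tool_rot: [[0.758, 0.652, 0.001], [0.652, -0.758, -0.001], [-0.0, 0.001, -1.0]]
force: [0.7, -1.5, 0.2]
opening: 0.003
grasp_force: 0.5
clock: 8.15
position: [0.4498, -0.0715, 0.0615]
tool_rot: [[0.882, 0.471, 0.0], [0.471, -0.882, -0.001], [-0.0, 0.001, -1.0]]
force: [0.2, -0.4, -0.9]
opening: -0.005
grasp_force: 0.5
clock: 8.65
position: [0.445, -0.0577, 0.0613]
tool_rot: [[0.92, 0.391, 0.0], [0.391, -0.92, 0.0], [0.0, -0.0, -1.0]]
force: [-0.3, -0.4, -0.3]
opening: 0.002
grasp_force: 0.0
tip r,phi,z 0.1526 -163.1 0.061329485473599954 yaw-off 6.0649701337018485 j6 2.4318326758611324 8.65 [-0.28903378 -0.41338366 -0.27130212]
(np.int32(106), 0.82, array([324., 197.]), np.float64(0.085), np.float64(-1.0))
(np.int32(88), 0.58, array([317.6, 254.7]), np.float64(0.073), np.float64(164.3))
13 0.15 8.5
13 0.15 -51.7
10 0.15 68.6
11 0.15 128.7
```

```bash
python3 -m pendant '[0.0006,-0.0046,0,0.03,1,0.0006,-0.0046,0,0.03,1,0.0006,-0.0046,0,0.03,1,0.0006,-0.0046,0,0.03,1,0.0004,-0.0031,0,0.02,1]'
python3 -m pendant '[0.0002,-0.002,0,0.01,1,0.0001,-0.001,0,0,1,0,0,0,0,1]'
python3 -m pendant '[-0.001,0.008,0,0,1,0,0,-0.03,0,1,0,0,-0.04,0,1,0,0,-0.04,0,1,0,0,-0.03,0,1]'
python3 -m pendant '[-0.04,0,0,0,1,-0.04,0,0,0,1,-0.0,0.04,0,0,1,0,0.045,0,0,1,0,0,0,0,1]'
python3 st.py
python3 -c "
from h import *
c=cam('top');im=c['pixels'][150:350,220:440,::-1];cv2.imwrite('pics/b.png',cv2.resize(im,None,fx=3,fy=3,interpolation=2))"
```

```text
clock: 9.2
position: [0.4406, -0.0367, 0.0613]
tool_rot: [[0.966, 0.257, 0.0], [0.257, -0.966, -0.0], [0.0, 0.0, -1.0]]
force: [0.6, -0.5, -0.0]
opening: -0.0
grasp_force: 0.5
clock: 9.5
position: [0.44, -0.0337, 0.0613]
tool_rot: [[0.969, 0.249, 0.0], [0.249, -0.969, 0.0], [0.0, -0.0, -1.0]]
force: [0.8, -0.2, 0.1]
opening: 0.003
grasp_force: 0.3
clock: 10.0
position: [0.4412, -0.0423, 0.2036]
tool_rot: [[0.969, 0.248, 0.001], [0.248, -0.969, -0.0], [0.001, 0.001, -1.0]]
force: [0.6, -0.2, -0.0]
opening: 0.001
grasp_force: 0.0
clock: 10.5
position: [0.3858, -0.1486, 0.2016]
tool_rot: [[0.97, 0.243, 0.002], [0.243, -0.97, -0.003], [0.002, 0.003, -1.0]]
force: [-0.3, 1.2, -0.8]
opening: 0.001
grasp_force: 0.0
tip r,phi,z 0.2458 -146.6 0.201638893585538 yaw-off -19.34385737899001 j6 2.334127566164961 10.5 [-0.31670614  1.24084501 -0.78693232]
(np.int32(95), 0.84, array([329.5, 198. ]), np.float64(0.084), np.float64(-11.1))
(np.int32(183), 0.98, array([319.5, 256.8]), np.float64(0.077), np.float64(169.0))
13 0.15 -0.9
11 0.15 -60.8
10 0.15 59.3
11 0.151 -120.7
12 0.149 119.6
12 0.151 179.5
```

View pics/b.png

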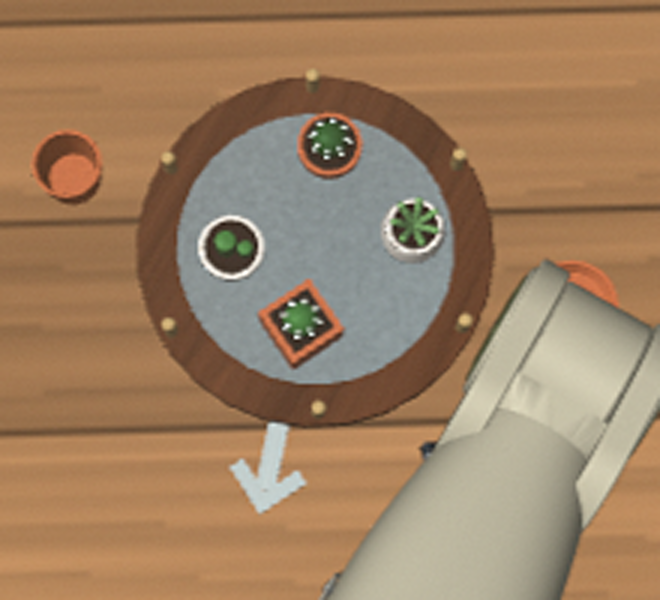

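The view shows all four pots standing and the square pot at (301,322) in the crop, in line with the arrow. It measures 169.0° against the arrow's 166.9°, about 3 mm off its centre line. The gripper is clear of everything.

```bash
python3 -c "
from cell import workorder;print(workorder.finish_job())"
```

```text
the job is handed in; nothing more can be done
None
```

I turned the stand about 126° clockwise and handed the job in: the square pot stands at the front, about 3 mm off the arrow's centre line, all four cacti were upright in the last picture, and the hand-in gave no verdict.

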